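# Hang the loaded weighing pan on the spring scale

## Task

Weigh the cheese: take the weighing pan (its black tab is the grip), bring its goose-neck hanger over the scale's bar between the collar and the upturned tip, and ease it down until the spring carries the whole weight before you let go, slowly. The pan must not drop, bounce or swing on the bar, the bar must not be forced down hard, and it must end hanging still on the scale with the other things on the counter left where they are.

Things in the scene. Friction and masses are not known exactly. Their poses are not given: they have to be found in the camera images.
- pan: Loose steel weighing pan standing on the counter, 90 x 90 mm, 30 mm high, wall 3 mm, a block of hard cheese fixed in it nearer its +y side. Mass differs each time, 0.2 kg or more but under 0.75 kg, to be felt. Origin: centre of the underside; z up. Centre of mass about 13 mm to +y of the hanger's apex and 90 to 100 mm below it: let go, it hangs tilted up to 0.15 rad, +y side down. Either way round on the bar is right.
- hook_seat (a point): Point of the pan 130 mm above its underside's centre, where the bar's axis lies when seated in the hanger: an inverted V of 4 mm strap, 20 mm wide along x, inner apex along x at 137 mm. Its +y flank slopes at 45 degrees to y = 46 mm, 95 mm high, then straight down to the pan. The pan lies below, so the bar must enter along the pan's x (or from -y), not from below.
- hanger_lip (a point): Lower end of the hanger's short free lip, on the -y side of the pan: y = -20 mm, 106 mm above the underside. The hanger is open below it, towards -y, and at both x ends.
- grip_tab (a point): Point of the pan, 172 mm above the centre of its underside: middle of the black plastic grip tab on top of the hanger. The tab is 24 mm along the pan's x, 14 mm along its y, and reaches from 142 to 195 mm height; pinch it from above across y.
- scale: Fixed spring scale: base plate 120 x 130 x 12 mm, column 26 x 40 mm, 298 mm high. Origin: centre of the base's underside, z up; its -x side faces the robot, turned by up to 0.5 rad. From a sprung carriage on the column a level steel bar, 10 mm thick, sticks out along the scale's -x to 115 mm from the column's axis, its axis 260 mm above the counter when unloaded.
- bar_seat (a point): Point on the bar's axis midway between collar and upturned tip, a 34 mm long seat; its x runs along the bar to the column. The bar slides straight down on a spring: it yields softly at once, sinks some centimetres under the pan (more for a heavier one), never as far as its hard stop at 100 mm, and bounces with little damping if loaded or let go suddenly. The collar is 18 mm across.
- bar_tip (a point): Top of the upturned tip at the bar's free end, 14 mm above the bar's axis, 111 mm from the column's axis; the tip is 8 mm thick. The hanger must pass over it.
- bowl_mid: Bystander: small terracotta bowl, 68 mm across, 30 mm high, between pan and scale. Origin: centre of the underside.
- bowl_front: Bystander: terracotta bowl, 90 mm across, 32 mm high, near the robot. Origin: centre of the underside.
- bottle_left: Bystander: squeeze bottle with a nozzle, 60 mm across, 178 mm high, on the left. Origin: centre of the underside.
- bottle_right: Bystander: squeeze bottle with a nozzle, 60 mm across, 178 mm high, on the right. Origin: centre of the underside.
- jar: Bystander: clear spice jar, 60 mm across, 85 mm high, at the back. Origin: centre of the underside.
- order_spike: Bystander: brass ticket spike on a spiral foot, 72 mm across, 134 mm high, on the left. Origin: centre of the underside.
- deep_pan: Bystander: deep open steel pan, 120 x 150 mm, 130 mm high, on the right. Origin: centre of the underside.
There are look-alikes about, which are no part of the job. What is shaped like the pan but pink is not meant.

How it is judged:
By the outcome, as a careful person would: the job done as asked, in the order asked, and still so for the second after the job is handed in, with the robot touching nothing.
It also fails if it takes over 72 s, if anything falls off the work surface, if the arm or the gripper's body presses on something with over 40 N, if the wrist force passes 120 N, or if a joint passes its speed limit or range.

## Robot

A 6-joint arm with a two-finger parallel gripper is mounted at the origin on the work surface. World frame = base frame: x ahead of the robot, y to its left, z up, the work surface at z = 0. Lengths are in mm, angles in degrees, forces in N, time in s.
With the tool pointing down it reaches from about 300 to 850 mm from the base axis. Payload 4.2 kg.
Tool frame: the origin (TCP) lies at the centre of the arm's flange, where the gripper is bolted on; the fingertips stand 191 mm ahead of it and the grasp point (between the pads) lies 172 mm ahead of it; z points along the fingers, y is the direction in which the jaws open and shut (so a half turn about z gives the same grasp; the last joint's range is limited). The gripper opens to 91 mm and grips with 3 to 60 N. Pads are 32 mm wide; open, the fingers measure 118 mm over their backs; the gripper's body (76 mm by 178 mm) begins 60 mm behind the grasp point.
Start: joints at [-65.26, 18.312, 89.639, -0, 72.044, -1.146], TCP at [251.035, -517.305, 404.776] pointing down, gripper open.
Joint ranges: [-177.97, 177.97], [-48.28, 115.42], [12.27, 149.76], [-77.06, 257.06], [2.81, 150.46], [-146.56, 146.56]. Speed limits (degrees/s): [147.25, 147.25, 180, 180, 180, 180].

## Interface

Orientations are given as [roll, pitch, yaw] about the fixed x, y, z axes, in that order (R = Rz(yaw) Ry(pitch) Rx(roll)).
In Python, from workcell import status, vision, ticket gives the robot as it stands.
- The arm moves only by the shell command python3 -m jog 'ROWS' [FORCE]. ROWS is JSON, a list of rows, each a list of 7 numbers: the finger opening in m, from 0 to 0.0912, then the shift along the tool's x, y, z in m, then the turn, a rotation vector about the tool's x, y, z in rad. A call has 1 to 12 rows; each row shifts and turns the commanded pose from where the row before left it, along the tool's axes as they then stand; what a row does not reach is not made up. A row lasts 1/8 s, in which the tool goes at most 62.5 mm and 10.7 degrees, less where a joint would pass 70% of its speed; a pose out of reach is approached as far as the arm can. A call with a gripper value outside its range is refused whole. The fingers move at their own pace and stop on an object; FORCE is the grip in N (left out, the last holds). Time passes only in rows, so rows that do not move let the fingers close. It gives the time, the measured TCP pose, the force and the opening at its end, in the units of the state.
- status.state(): the state, without advancing time (a new reading comes with each control period).
- vision.grab_frame(name): name is "side" or "top"; returns a dict with "color" (420x560x3 uint8, blue, green, red), "depth" (420x560 float32, mm along the optical axis (not along the pixel's ray), 0 where there is no reading), "fov_y" (degrees; the focal length in pixels is half the picture's height over the tangent of half this angle, whatever the lens; pixels are square), "cx", "cy" (the principal point, pixels), "pose" (4x4, takes a point from camera to world coordinates). Camera axes: x right, y down, z forward; pixel columns grow to the right and rows downward; lengths in mm; the calibration is good to about 2 mm. A picture is of the moment at which its call begins.
- ticket.job_done(): hands the job in, once; it reports no verdict.
Trained networks look in the newest picture that a camera, given by its name, has taken for a name from the list of things; names that differ only in an ending like _2 or _b are one class to them, and where a whole thing is asked for, a point or a joint stands for the part that bears it (a point fixed in the world has none). Each returns a list of dicts, best first, with "p" (0 to 1); they miss things now and then, are a little off and sometimes report something else, mostly with a low value. They report only what shows in the picture. A call takes as long as a camera call. They do not tell look-alikes from the thing itself.
- vision.find_in(camera, label): "location" ([x, y, z] in mm, in world coordinates, good to about 4 mm: the middle of the surface that is visible of it).
- vision.silhouettes(camera, label): "pixels" (420x560 bool, what is visible of it).
The state is a dict: "time_s": time; "qpos": joint angles; "qvel": joint speeds; "effort": joint torques, N m; "ee_pos": TCP position; "ee_rot": TCP orientation; "force": force on the tool from outside, world axes, zero at the start; "torque": the same for the moment, N m; "gripper_width": finger opening in mm.
Only numpy, scipy, OpenCV 4.12 (cv2) and the standard library are available. Lean on these libraries where they do the work, as an engineer would, in place of code of your own. Each camera call takes 0.05 s, during which the arm holds its last target.

## Working session

There is one attempt and no reset: what is moved stays moved. The work goes in short steps, Python scripts to look and compute and a shell command to move; the robot and the scene stay as the last step left them, time stands still between calls to the robot, and variables do not carry over. Pictures are saved under pics/ and viewed, and the job is handed in when it is done.

```bash
mkdir -p pics; ls; python3 - <<'E'
from workcell import status, vision
import cv2
s=status.state();print(s)
for c in ("side","top"):
    f=vision.grab_frame(c);cv2.imwrite(f"pics/{c}0.png",f["color"])
    print(c,f["fov_y"],f["cx"],f["cy"],f["pose"].round(3).tolist())
    for n in ["pan","hook_seat","hanger_lip","grip_tab","scale","bar_seat","bar_tip","bowl_mid","bowl_front","bottle_left","jar","order_spike","deep_pan"]:
        print(n,[([round(v) for v in d["location"]],round(d["p"],2)) for d in vision.find_in(c,n)])
E
```

```text
pics
{'time_s': 0.0, 'qpos': array([-6.52590917e+01,  1.83505682e+01,  8.97051717e+01, -6.04586944e-04,
        7.20442050e+01, -1.14610114e+00]), 'qvel': array([ 0.09927759, -0.02687446,  0.02569135, -0.02600895, -0.03245581,
        0.02880306]), 'effort': array([-9.80275308e-05, -4.12469566e+01, -2.31970561e+01,  7.27820559e-02,
        4.56836284e-02, -1.23613263e-04]), 'ee_pos': array([ 250.97169888, -517.15239478,  403.93911347]), 'ee_rot': array([-1.79900064e+02, -1.42438716e-03,  2.58871951e+01]), 'force': array([-0.6513059 , -0.42178289,  0.66690091]), 'torque': array([0.00198919, 0.01764811, 0.04502827]), 'gripper_width': 91.02728019127461}
side 48.561778371500516 284.5022183089555 207.6826221280874 [[-0.891, -0.318, 0.324, 77.625], [-0.454, 0.631, -0.63, 815.591], [-0.004, -0.708, -0.706, 1136.52], [0.0, 0.0, 0.0, 1.0]]
pan [([724, -240, 28], 0.82), ([293, -516, 26], 0.76), ([576, -154, 27], 0.7), ([354, -273, 24], 0.58), ([547, 185, 262], 0.23)]
hook_seat [([729, -246, 25], 0.93), ([361, -270, 25], 0.93), ([577, -155, 26], 0.73), ([289, -516, 34], 0.65)]
hanger_lip [([725
[... 1004 characters left out ...]
), ([748, -39, 87], 0.64), ([572, -159, 22], 0.63), ([651, -400, 128], 0.27), ([401, 378, 11], 0.2)]
hanger_lip [([295, -511, 11], 0.93), ([724, -246, 20], 0.69), ([357, -269, 12], 0.68), ([574, -157, 21], 0.58)]
grip_tab [([569, -157, 24], 0.97), ([727, -249, 17], 0.92), ([362, -273, 18], 0.88), ([295, -508, 6], 0.76)]
scale [([564, 152, 14], 0.96)]
bar_seat [([551, 180, 271], 0.76), ([573, -159, 21], 0.29)]
bar_tip [([550, 184, 267], 0.62), ([572, -156, 19], 0.62)]
bowl_mid [([539, 3, 15], 0.7)]
bowl_front [([386, 45, 18], 0.66)]
bottle_left [([592, 394, 130], 0.62)]
jar [([751, -42, 90], 0.59)]
order_spike [([590, 397, 131], 0.71), ([401, 379, 12], 0.61)]
deep_pan [([504, -442, 8], 0.85)]
```

View pics/side0.png

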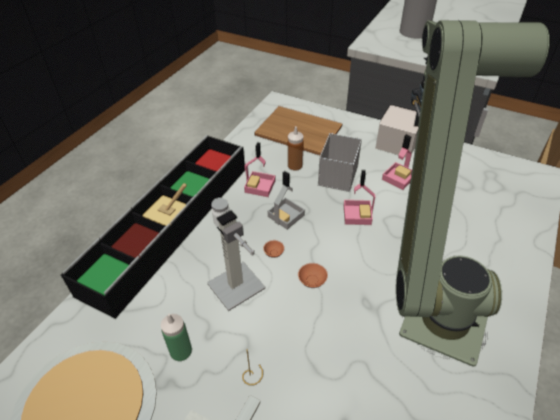

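View pics/top0.png

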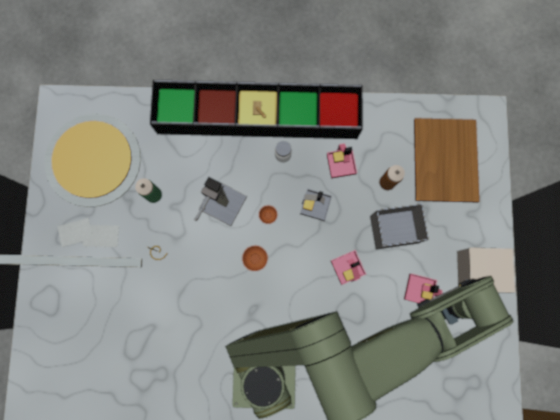

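The grey pan is at side (287,212) and top (316,205); the other three pans are pink. The scale is at side (237,255) and top (220,200). Next I'll take precise geometry from the depth data.

```bash
cat > h.py <<'E'
import numpy as np, cv2
from workcell import status, vision
def cloud(f):
    d=f["depth"]; H,W=d.shape
    fl=H/2/np.tan(np.radians(f["fov_y"]/2))
    u,v=np.meshgrid(np.arange(W),np.arange(H))
    P=np.stack([(u-f["cx"])/fl*d,(v-f["cy"])/fl*d,d],-1)
    T=np.array(f["pose"]); Q=P@T[:3,:3].T+T[:3,3]; Q[d<=0]=np.nan
    return Q
def proj(f,p):
    T=np.array(f["pose"]); c=T[:3,:3].T@(np.array(p)-T[:3,3])
    fl=210/np.tan(np.radians(f["fov_y"]/2))
    return c[0]/c[2]*fl+f["cx"],c[1]/c[2]*fl+f["cy"]
E
python3 - <<'E'
from h import *
C={}
for c in ("side","top"):
    f=vision.grab_frame(c);Q=cloud(f);C[c]=(f,Q)
    np.save(f"{c}.npy",Q)
    def crop(n,u0,v0,w,h):
        cv2.imwrite(f"pics/{n}.png",cv2.resize(f["color"][v0:v0+h,u0:u0+w],None,fx=8,fy=8,interpolation=cv2.INTER_CUBIC))
    if c=="side": crop("s_pan",255,165,65,65);crop("s_sc",200,190,75,75)
    else: crop("t_pan",290,175,60,60);crop("t_sc",190,165,70,70)
    # pan points
    m=(abs(Q[...,0]-575)<85)&(abs(Q[...,1]+157)<80)
    P=Q[m]; I=f["color"][m]
    for lo,hi in ((5,22),(22,36),(36,90),(90,135),(135,150),(150,185),(185,205)):
        k=(P[:,2]>lo)&(P[:,2]<hi)
        if k.sum(): print(c,lo,hi,k.sum(),P[k].mean(0).round(1),P[k].min(0).round(),P[k].max(0).round(),I[k].mean(0).round())
    m=(abs(Q[...,0]-580)<130)&(abs(Q[...,1]-160)<130); P=Q[m]
    for lo,hi in ((8,16),(30,220),(240,262),(262,268),(268,285),(285,292),(292,303)):
        k=(P[:,2]>lo)&(P[:,2]<hi)
        if k.sum(): print("scale",c,lo,hi,k.sum(),P[k].mean(0).round(1),P[k].min(0).round(),P[k].max(0).round())
E
```

```text
side 5 22 372 [ 572.7 -159.5   11.2] [ 492. -237.    5.] [660. -78.  22.] [127. 132. 133.]
side 22 36 259 [ 570.9 -153.2   29.1] [ 522. -221.   22.] [ 630. -109.   36.] [121. 139. 148.]
side 36 90 65 [ 587.3 -118.7   62.1] [ 526. -176.   36.] [ 599. -112.   89.] [104. 111. 116.]
side 90 135 122 [ 581.  -141.1  115.1] [ 560. -186.   92.] [ 598. -114.  135.] [151. 156. 154.]
side 135 150 28 [ 574.4 -157.8  141. ] [ 563. -167.  135.] [ 587. -150.  149.] [117. 121. 119.]
side 150 185 66 [ 574.3 -157.8  167.5] [ 563. -168.  150.] [ 589. -152.  184.] [45. 46. 46.]
side 185 205 41 [ 574.5 -159.8  193.2] [ 563. -170.  185.] [ 588. -152.  200.] [62. 63. 63.]
scale side 8 16 1086 [570.5 170.3  12.5] [457.  58.   8.] [679. 245.  16.]
scale side 30 220 696 [572.2 167.4 126. ] [525.  31.  30.] [598. 184. 219.]
scale side 240 262 119 [546.1 182.9 254.1] [476. 152. 240.] [604. 212. 262.]
scale side 262 268 138 [532.7 188.9 265.2] [473. 155. 262.] [600. 214. 268.]
scale side 268 285 241 [552.9 175.9 278.1] [475. 148. 268.] [596. 214. 285.]
scale side 285 292 21 [572.4 168.9 289.1] [559. 147. 285.] [
[... 564 characters left out ...]
50 185 10 [ 568.4 -158.3  166.3] [ 564. -164.  155.] [ 587. -153.  180.] [63. 63. 63.]
top 185 205 36 [ 575.2 -161.6  195.9] [ 564. -170.  185.] [ 587. -155.  201.] [60. 60. 59.]
scale top 8 16 851 [570.7 153.8  11.5] [451.  30.   8.] [710. 290.  16.]
scale top 30 220 127 [566.1 138.4 113. ] [524.  30.  30.] [582. 178. 219.]
scale top 240 262 39 [550. 163. 258.] [475. 135. 247.] [584. 211. 262.]
scale top 262 268 70 [527.  181.9 264.7] [478. 132. 262.] [580. 211. 268.]
scale top 268 285 149 [544.8 176.1 277.1] [476. 140. 268.] [578. 212. 285.]
scale top 285 292 22 [556.5 167.8 287.5] [544. 143. 285.] [573. 194. 292.]
scale top 292 303 130 [578.7 159.7 298.7] [560. 135. 292.] [602. 187. 303.]
```

```bash
python3 - <<'E'
import cv2,numpy as np
r=lambda n:cv2.resize(cv2.imread(f"pics/{n}.png"),(390,390))
cv2.imwrite("pics/mont.png",cv2.resize(np.vstack([np.hstack([r("s_pan"),r("s_sc")]),np.hstack([r("t_pan"),r("t_sc")])]),(600,600)))
for c in ("side","top"):
    Q=np.load(c+".npy"); A=Q.reshape(-1,3)
    # pan: tab top rect, cheese/hanger strap PCA
    def sel(cx,cy,r,lo,hi):
        return A[(np.hypot(A[:,0]-cx,A[:,1]-cy)<r)&(A[:,2]>lo)&(A[:,2]<hi)]
    P=sel(575,-160,25,186,205); print(c,"tabtop",cv2.minAreaRect(P[:,:2].astype(np.float32)))
    P=sel(575,-157,75,24,36); print("rim",cv2.minAreaRect(P[:,:2].astype(np.float32)))
    P=sel(580,-140,50,95,135); print("flank",P[:, :2].mean(0), cv2.minAreaRect(P[:,:2].astype(np.float32)))
    # +y flank plane fit (45deg): 
    P=sel(585,-135,35,98,135); 
    if len(P)>8:
        M=np.c_[P[:,:2],np.ones(len(P))]; w=np.ones(len(P))
        for _ in range(15):
            k,*_=np.linalg.lstsq(M*w[:,None],P[:,2]*w,rcond=None); e=abs(M@k-P[:,2]); w=1/np.sqrt(1+(e/3)**2)
        print("plane grad",k, "dir of y",np.degrees(np.arctan2(-k[1],-k[0])))
    # scale column top
    P=sel(580,160,45,293,304); print("coltop",cv2.minAreaRect(P[:,:2].astype(np.float32)))
    P=sel(575,165,110,8,16); print("base",cv2.minAreaRect(P[:,:2].astype(np.float32)))
    P=sel(495,200,40,255,285)
    for t in range(470,540,8):
        k=(abs(P[:,0]-t)<4); 
        if k.any(): print(t,P[k].mean(0).round(1),P[k][:,1:].min(0).round(),P[k][:,1:].max(0).round(),k.sum())
E
```

```text
side tabtop ((575.1608276367188, -161.75355529785156), (15.170413970947266, 25.254610061645508), 71.48233032226562)
rim ((575.3092651367188, -161.58428955078125), (97.61505889892578, 94.36282348632812), 75.24580383300781)
flank [ 580.81639678 -142.06857011] ((579.5748901367188, -149.3021697998047), (72.18939208984375, 23.727872848510742), 75.20169067382812)
plane grad [ -0.26507049  -0.80589074 160.66468406] dir of y 71.79312868794364
coltop ((577.919189453125, 161.25157165527344), (46.0893669128418, 32.45649719238281), 65.69786071777344)
base ((575.60693359375, 159.37989807128906), (162.03085327148438, 153.52157592773438), 45.79465103149414)
470 [473.5 208.6 265.2] [208. 265.] [210. 266.] 2
478 [477.3 211.9 268.3] [208. 258.] [214. 275.] 18
486 [486.7 206.3 264.2] [200. 261.] [212. 267.] 9
494 [493.5 203.4 264.4] [197. 260.] [207. 268.] 13
502 [501.5 199.9 264.2] [194. 258.] [204. 268.] 12
510 [510.5 193.1 265.3] [184. 257.] [199. 271.] 22
518 [517.4 194.4 265.7] [190. 260.] [200. 272.] 15
526 [526.3 186.9 264.9] [181. 262.] [192. 268.] 13
534 [530.6 186.  266. ] [183. 265.] [188. 2
[... 307 characters left out ...]
856414794922, 21.764184951782227), 74.56859588623047)
plane grad [-0.17464924 -0.88936259 98.89800703] dir of y 78.88987397331317
coltop ((579.542236328125, 161.34625244140625), (47.01045227050781, 29.721773147583008), 64.93531799316406)
base ((576.1442260742188, 163.96783447265625), (215.09625244140625, 205.86294555664062), 83.58802032470703)
478 [478.  208.2 271.1] [204. 262.] [212. 281.] 9
486 [486.4 205.5 267.3] [199. 262.] [211. 273.] 11
494 [493.9 202.2 266.3] [196. 262.] [207. 272.] 9
502 [502.1 198.2 266. ] [193. 262.] [203. 270.] 10
510 [511.  192.9 266.9] [186. 261.] [200. 274.] 13
518 [518.1 191.6 268.3] [185. 262.] [200. 277.] 10
526 [526.2 187.1 266.1] [183. 260.] [193. 269.] 11
```

View pics/mont.png

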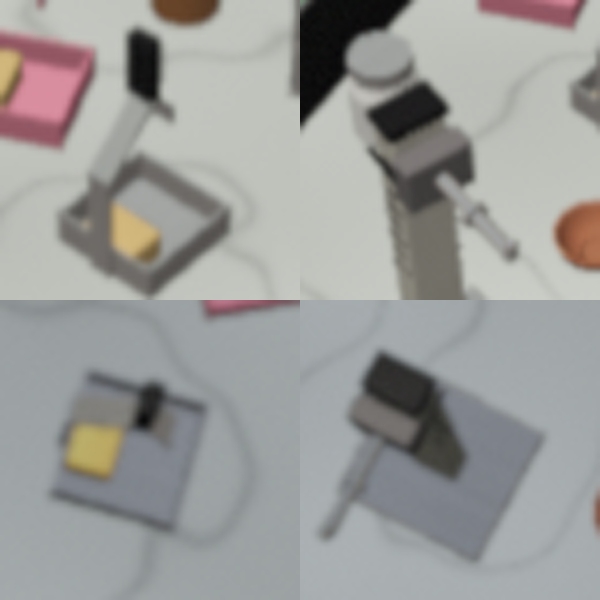

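The steel pan's centre is at about (576, -162), with its +y side pointing along 75° in the world frame. Its tab top is at z≈196, which fits the stated 195. The scale's column is at (579, 161) with its x axis at about -25°, and the bar seat is at about (497.5, 200, 260). Yaw 165 at the pan and 155 at the scale keep joint 6 clear of its limit. First I'll rise and travel over the pan.

```bash
python3 -m jog '[[0.0912,0,0,-0.04,0,0,0],[0.0912,0,0,-0.035,0,0,0],[0.0912,0.0447,-0.0178,0,0,0,0],[0.0912,0.0447,-0.0178,0,0,0,0],[0.0912,0.0447,-0.0178,0,0,0,0],[0.0912,0.0447,-0.0178,0,0,0,0],[0.0912,0.0447,-0.0178,0,0,0,0],[0.0912,0.0447,-0.0178,0,0,0,0],[0.0912,0.0447,-0.0178,0,0,0,0],[0.0912,0.0447,-0.0178,0,0,0,0],[0.0912,0.0447,-0.0178,0,0,0,0],[0.0912,0.0447,-0.0178,0,0,0,0]]' 30
python3 -m jog '[[0.0912,0,0,0,0,0,-0.1734],[0.0912,0,0,0,0,0,-0.1734],[0.0912,0,0,0,0,0,-0.1734],[0.0912,0,0,0,0,0,-0.1734],[0.0912,0,0,0,0,0,-0.1734],[0.0912,0,0,0,0,0,-0.1734],[0.0912,0,0,0,0,0,-0.1734],[0.0912,0,0,0,0,0,-0.1734],[0.0912,0,0,0,0,0,-0.1734],[0.0912,0,0,0,0,0,-0.1734],[0.0912,0,0,0,0,0,-0.1734],[0.0912,0,0,0,0,0,-0.1734]]'
python3 -m jog '[[0.0912,0,0,0,0,0,-0.1734],[0.0912,0,0,0,0,0,-0.1734],[0.0912,0,0,0,0,0,0],[0.0912,0,0,0,0,0,0],[0.0912,0,0,0,0,0,0]]'
```

```text
time_s: 3.0
ee_pos: [576.4, -160.7, 479.8]
ee_rot: [180.0, -0.0, 25.9]
force: [0.2, -1.0, 0.8]
gripper_width: 91.2
time_s: 4.5
ee_pos: [575.5, -162.0, 479.7]
ee_rot: [-180.0, -0.0, 145.4]
force: [0.6, 0.4, -0.1]
gripper_width: 91.2
time_s: 5.12
ee_pos: [575.5, -162.0, 479.7]
ee_rot: [-180.0, 0.0, 164.9]
force: [-0.5, -0.1, 1.1]
gripper_width: 91.3
```

```bash
python3 -m jog '[[0.0912,0,0,0.035,0,0,0],[0.0912,0,0,0.03,0,0,0],[0.0912,0,0,0,0,0,0],[0.0912,0,0,0,0,0,0]]'
python3 - <<'E'
from h import *
f=vision.grab_frame("side");u,v=map(int,proj(f,(575,-162,200)))
print(u,v)
cv2.imwrite("pics/s1.png",cv2.resize(f["color"][v-60:v+60,u-60:u+60],None,fx=5,fy=5,interpolation=cv2.INTER_CUBIC))
E
```

```text
time_s: 5.62
ee_pos: [575.8, -162.1, 416.1]
ee_rot: [-180.0, 0.1, 165.0]
force: [-0.0, -0.6, 0.1]
gripper_width: 91.3
285 171
```

View pics/s1.png

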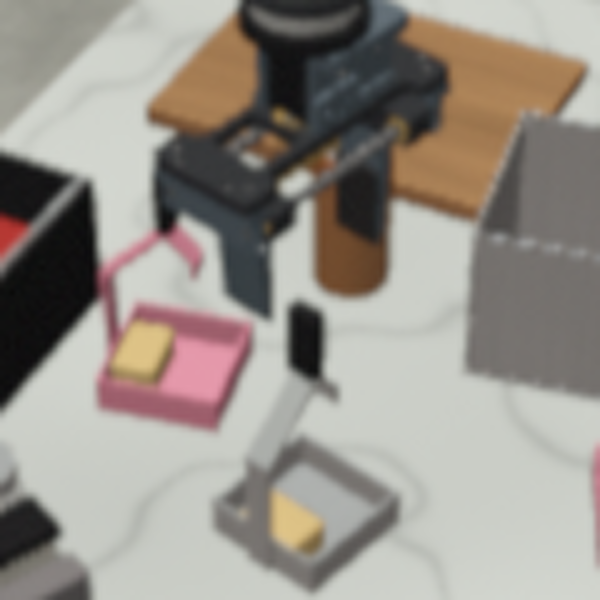

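The crop shows the fingers straddling the tab (crop 305,340, about px 286,179), one to the left at crop (245,270) and one to the right at (360,190). I'll descend and close.

```bash
python3 -m jog '[[0.0912,0,0,0.025,0,0,0],[0.0912,0,0,0.025,0,0,0],[0.0912,0,0,0.015,0,0,0],[0.0912,0,0,0.006,0,0,0],[0.0912,0,0,0,0,0,0]]'
python3 -m jog '[[0.04,0,0,0,0,0,0],[0.04,0,0,0,0,0,0],[0.025,0,0,0,0,0,0],[0.022,0,0,0,0,0,0],[0.018,0,0,0,0,0,0],[0.016,0,0,0,0,0,0],[0.012,0,0,0,0,0,0],[0.005,0,0,0,0,0,0],[0.005,0,0,0,0,0,0],[0.005,0,0,0,0,0,0]]' 30
```

```text
time_s: 6.3
ee_pos: [575.7, -162.1, 344.3]
ee_rot: [-180.0, 0.1, 165.0]
force: [-0.3, -0.2, 0.0]
gripper_width: 91.3
time_s: 7.55
ee_pos: [575.5, -162.0, 343.7]
ee_rot: [-180.0, 0.0, 165.0]
force: [0.6, 0.1, 0.2]
gripper_width: 14.0
```

```bash
python3 -m jog '[[0.005,0,0,-0.003,0,0,0],[0.005,0,0,-0.006,0,0,0],[0.005,0,0,-0.01,0,0,0],[0.005,0,0,-0.015,0,0,0],[0.005,0,0,-0.02,0,0,0],[0.005,0,0,-0.02,0,0,0],[0.005,0,0,-0.02,0,0,0],[0.005,0,0,-0.02,0,0,0],[0.005,0,0,-0.02,0,0,0],[0.005,0,0,-0.016,0,0,0],[0.005,0,0,-0.005,0,0,0],[0.005,0,0,0,0,0,0]]'
cat > st.py <<'E'
from h import *
F=[];T=[]
n=5
for i in range(n):
    s=status.state();F.append(s["force"]);T.append(s["torque"])
    f=vision.grab_frame("side")
print(s["time_s"],s["ee_pos"].round(2),s["ee_rot"].round(2),s["gripper_width"].round(2),"F",np.mean(F,0).round(2),"sd",np.std(F,0).round(2),"T",np.mean(T,0).round(3),"sd",np.std(T,0).round(3))
np.savez("last.npz",c=f["color"],d=f["depth"])
def crop(name,p,h=45):
    u,v=map(int,proj(f,p)); a=f["color"][max(0,v-h):v+h,max(0,u-h):u+h]
    cv2.imwrite(f"pics/{name}.png",cv2.resize(a,(600,600),interpolation=cv2.INTER_CUBIC))
    print("crop centre",u,v)
import sys
if len(sys.argv)>1: crop(sys.argv[1],[float(x) for x in sys.argv[2:5]],int(sys.argv[5]) if len(sys.argv)>5 else 45)
E
python3 st.py lift 575 -162 250 70
```

```text
time_s: 9.05
ee_pos: [575.4, -162.0, 498.8]
ee_rot: [-180.0, 0.0, 165.0]
force: [0.2, 1.0, -3.7]
gripper_width: 13.8Traceback (most recent call last):
  File "st.py", line 7, in <module>
    print(s["time_s"],s["ee_pos"].round(2),s["ee_rot"].round(2),s["gripper_width"].round(2),"F",np.mean(F,0).round(2),"sd",np.std(F,0).round(2),"T",np.mean(T,0).round(3),"sd",np.std(T,0).round(3))
                                                                ^^^^^^^^^^^^^^^^^^^^^^^^
AttributeError: 'float' object has no attribute 'round'
```

```bash
sed -i 's/s\["gripper_width"\].round(2)/round(s["gripper_width"],2)/' st.py; python3 st.py lift 575 -162 250 70
```

```text
9.5 [ 575.53 -162.01  498.48] [-1.8000e+02 -2.0000e-02  1.6498e+02] 13.87 F [-0.13 -0.25 -2.92] sd [0.49 0.37 0.33] T [ 0.036 -0.149  0.003] sd [0.023 0.021 0.031]
crop centre 285 158
```

View pics/lift.png

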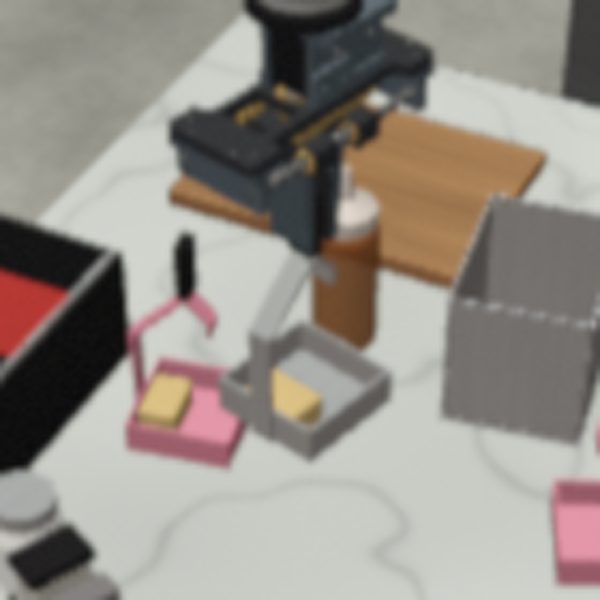

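The pan came up level and weighs about 3 N (0.3 kg). I'll carry it round the tip to the bar's free end, going via (400,150) so that the flank stays clear of the tip.

```bash
python3 -m jog '[[0.005,0.005,0.005,0,0,0,0],[0.005,0.0125,0.013,0,0,0,0],[0.005,0.0225,0.023,0,0,0,0],[0.005,0.03,0.031,0,0,0,0],[0.005,0.0325,0.033,0,0,0,0],[0.005,0.035,0.036,0,0,0,0],[0.005,0.0325,0.033,0,0,0,0],[0.005,0.03,0.031,0,0,0,0],[0.005,0.025,0.026,0,0,0,0],[0.005,0.015,0.015,0,0,0,0],[0.005,0.0075,0.008,0,0,0,0],[0.005,0.0025,0.002,0,0,0,0]]'
python3 -m jog '[[0.005,0,0,0,0,0,0.03],[0.005,0,0,0,0,0,0.06],[0.005,0,0,0,0,0,0.06],[0.005,0,0,0,0,0,0.03],[0.005,0,0.005,0,0,0,0],[0.005,0,0.012,0,0,0,0],[0.005,0,0.017,0,0,0,0],[0.005,0,0.02,0,0,0,0],[0.005,0.001,0.017,0,0,0,0],[0.005,0.001,0.011,0,0,0,0],[0.005,0,0.005,0,0,0,0],[0.005,0,0,0,0,0,0]]'
python3 st.py appr 470 210 260 70
python3 - <<'E'
from h import *
f=vision.grab_frame("top");u,v=map(int,proj(f,(470,210,260)))
cv2.imwrite("pics/t_appr.png",cv2.resize(f["color"][v-60:v+60,u-60:u+60],None,fx=5,fy=5,interpolation=cv2.INTER_CUBIC))
E
```

```text
time_s: 11.05
ee_pos: [399.7, 150.4, 498.9]
ee_rot: [-180.0, 0.0, 165.0]
force: [0.1, 0.5, -3.1]
gripper_width: 13.9
time_s: 12.55
ee_pos: [435.8, 229.7, 498.6]
ee_rot: [-180.0, -0.0, 154.7]
force: [-0.2, -0.5, -3.2]
gripper_width: 14.0
12.75 [435.63 229.1  498.86] [-1.7999e+02  1.0000e-02  1.5463e+02] 14.15 F [-0.16  0.29 -3.07] sd [0.17 0.47 0.2 ] T [ 0.01  -0.125  0.015] sd [0.029 0.021 0.023]
crop centre 255 254
```

View pics/appr.png

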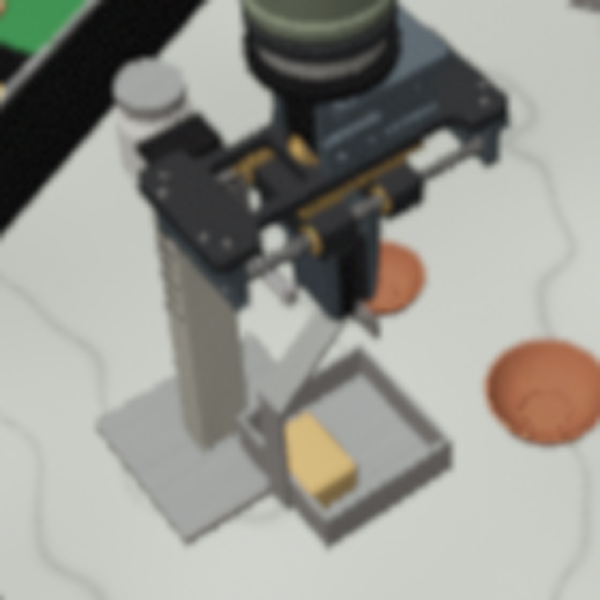

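View pics/t_appr.png

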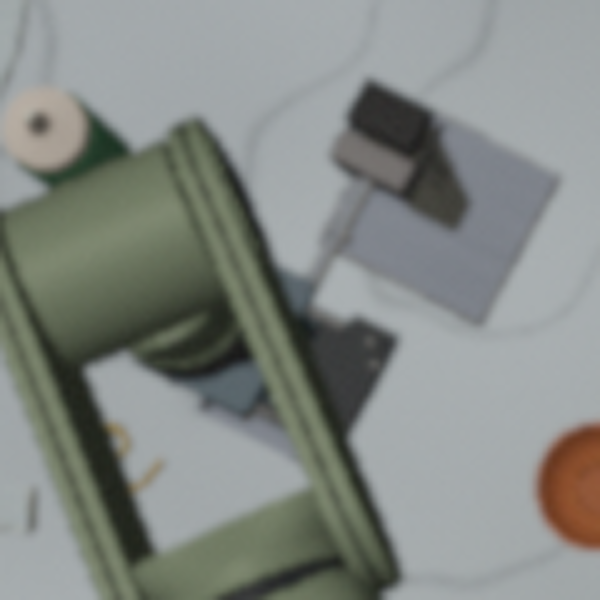

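```bash
python3 - <<'E'
from h import *
f=vision.grab_frame("side");Q=cloud(f);A=Q.reshape(-1,3)
for z0 in ((172,190),):
    P=A[(np.hypot(A[:,0]-435.6,A[:,1]-229.3)<72)&(A[:,2]>z0[0])&(A[:,2]<z0[1])]
    print(len(P),cv2.minAreaRect(P[:,:2].astype(np.float32)),np.percentile(P[:,2],[50,98]))
# strap (45deg flank) in bar-frame coords
a=np.radians(154.7);ux=np.array([np.cos(a),np.sin(a)]);uy=-np.array([-np.sin(a),np.cos(a)])
P=A[(np.hypot(A[:,0]-435.6,A[:,1]-229.3)<60)&(A[:,2]>255)&(A[:,2]<285)]
d=P[:,:2]-[435.6,229.2]; X=d@ux; Y=d@uy
k=(Y>0)&(Y<50)
print("strap x range",np.percentile(X[k],[3,50,97]), "apexlike y+z/√:",np.median(Y[k]+P[k,2]))
# bar line from column
P=A[(np.hypot(A[:,0]-495,A[:,1]-202)<34)&(A[:,2]>252)&(A[:,2]<270)]
vx,vy,x0,y0=cv2.fitLine(P[:,:2].astype(np.float32),cv2.DIST_HUBER,0,.01,.01).ravel()
print(len(P),"bar dir",np.degrees(np.arctan2(vy,vx)),x0,y0,"z",np.percentile(P[:,2],[10,50,90]))
for x in (485,497.5,510): print(x,y0+vy/vx*(x-x0))
E
```

```text
612 ((436.6138916015625, 229.77545166015625), (95.68408203125, 93.9281997680664), 64.81808471679688) [183.43018234 188.43822508]
strap x range [-55.5670422   -2.28140725   8.95847486] apexlike y+z/√: 296.919294413173
37 bar dir -25.123487 486.22147 208.0177 z [261.06151304 264.26757845 268.27356055]
485 208.59048
497.5 202.7288
510 196.86713
```

The held pan sits where it should: the flank fit gives about 0 offset, the rim centre is within 1 mm and the yaw is 154.8. The bar axis passes (497.5, 200.4) at -25°. I'll slide 68 mm towards the column, over the tip.

```bash
python3 -m jog '[[0.005,-0.002,0,0,0,0,0],[0.005,-0.004,0,0,0,0,0],[0.005,-0.006,0,0,0,0,0],[0.005,-0.007,0,0,0,0,0],[0.005,-0.008,0,0,0,0,0],[0.005,-0.008,0,0,0,0,0],[0.005,-0.008,0,0,0,0,0],[0.005,-0.008,0,0,0,0,0],[0.005,-0.007,0,0,0,0,0],[0.005,-0.005,0,0,0,0,0],[0.005,-0.003,0,0,0,0,0],[0.005,-0.002,0,0,0,0,0]]'
python3 st.py over 490 205 265 40
python3 - <<'E'
from h import *
f=vision.grab_frame("top");u,v=map(int,proj(f,(497,200,260)))
cv2.imwrite("pics/t_over.png",cv2.resize(f["color"][v-40:v+40,u-40:u+40],None,fx=7,fy=7,interpolation=cv2.INTER_CUBIC))
E
```

```text
time_s: 14.4
ee_pos: [497.3, 200.4, 498.7]
ee_rot: [-180.0, -0.0, 154.7]
force: [0.1, -0.6, -3.0]
gripper_width: 14.0
14.6 [497.15 200.49 498.72] [-1.8000e+02 -1.0000e-02  1.5467e+02] 13.77 F [-0.15  0.03 -3.02] sd [0.4  0.53 0.27] T [ 0.041 -0.111  0.006] sd [0.028 0.027 0.016]
crop centre 248 249
```

View pics/over.png

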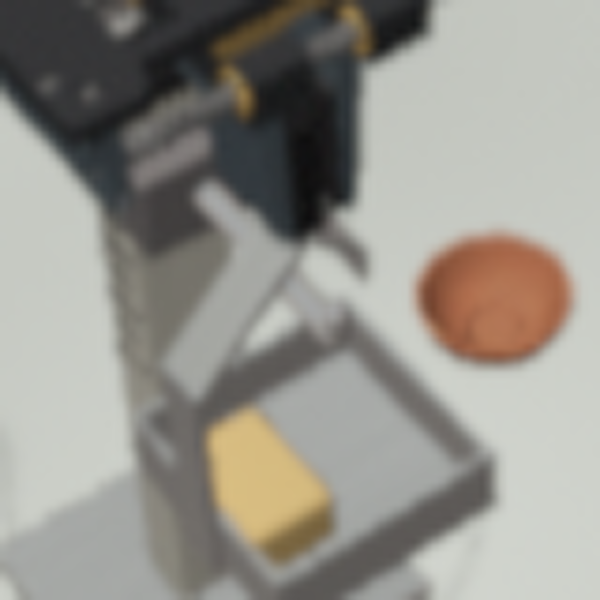

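View pics/t_over.png

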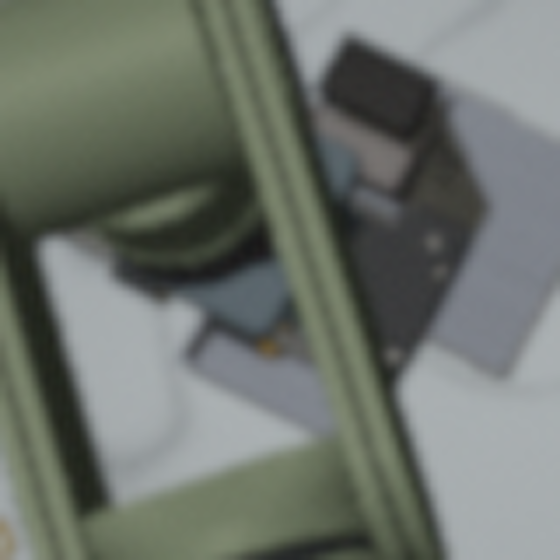

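```bash
cat > ov.py <<'E'
from h import *
import sys
name=sys.argv[1]; dz=float(sys.argv[2]); zb=260-dz
f=vision.grab_frame("side");h=40
u0,v0=map(int,proj(f,(490,205,265-dz)))
im=cv2.resize(f["color"][v0-h:v0+h,u0-h:u0+h],(640,640),interpolation=cv2.INTER_CUBIC)
c=np.array([579,161.3]);a=np.radians(180-25.2);b=np.array([np.cos(a),np.sin(a)])
def pt(s,z,n=0):
    p=c+s*b+n*np.array([.427,.904]);u,v=proj(f,(*p,z));return int((u+.5-u0+h)*8),int((v+.5-v0+h)*8)
cv2.line(im,pt(73,zb),pt(107,zb),(0,0,255),1)
cv2.circle(im,pt(111,zb+14),4,(255,0,0),1);cv2.circle(im,pt(90,zb),4,(0,255,0),1)
s=status.state();p=s["ee_pos"]
q=c@b; sh=p[:2]@b-q; print("hanger along bar",sh,"perp",(p[:2]-c)@np.array([.427,.904]))
for e in (-10,10): cv2.line(im,pt(sh+e,p[2]-344+142.6),pt(sh+e,p[2]-344+101,41.6),(255,0,255),1)
cv2.imwrite(f"pics/{name}.png",im)
E
python3 ov.py ov1 0
```

```text
hanger along bar 90.7931276601854 perp 0.4761709565487639
```

View pics/ov1.png

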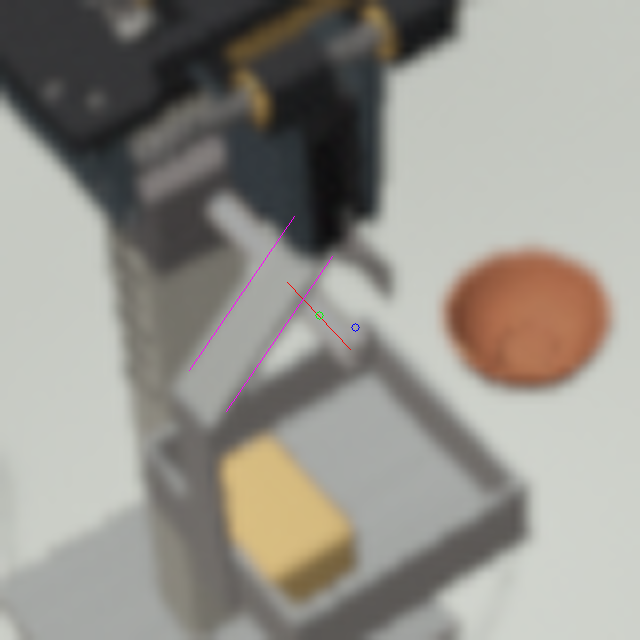

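The model lines match the picture to about 2 mm: bar seat at px (320,315), tip at (355,335). The strap is centred between the collar and the tip, so I'll lower it.

```bash
python3 -m jog '[[0.005,0,0,0.002,0,0,0],[0.005,0,0,0.004,0,0,0],[0.005,0,0,0.004,0,0,0],[0.005,0,0,0.003,0,0,0],[0.005,0,0,0.003,0,0,0],[0.005,0,0,0.002,0,0,0],[0.005,0,0,0.001,0,0,0],[0.005,0,0,0.001,0,0,0]]'
python3 st.py
python3 -m jog '[[0.005,0,0,0.001,0,0,0],[0.005,0,0,0.001,0,0,0],[0.005,0,0,0.001,0,0,0],[0.005,0,0,0.001,0,0,0],[0.005,0,0,0.001,0,0,0],[0.005,0,0,0.001,0,0,0],[0.005,0,0,0.001,0,0,0],[0.005,0,0,0.001,0,0,0],[0.005,0,0,0.001,0,0,0],[0.005,0,0,0.001,0,0,0]]'
python3 st.py dn1 490 205 255 40
```

```text
time_s: 15.75
ee_pos: [497.3, 200.4, 478.8]
ee_rot: [180.0, 0.0, 154.7]
force: [-0.3, 0.2, -3.1]
gripper_width: 13.7
15.95 [497.27 200.44 478.77] [1.8000e+02 1.0000e-02 1.5466e+02] 13.89 F [ 0.11  0.25 -3.03] sd [0.42 0.3  0.64] T [ 0.047 -0.142  0.002] sd [0.027 0.022 0.032]
time_s: 17.25
ee_pos: [497.3, 200.5, 468.7]
ee_rot: [180.0, 0.0, 154.7]
force: [0.6, 1.0, -1.9]
gripper_width: 13.9
17.45 [497.29 200.46 468.76] [1.7999e+02 1.0000e-02 1.5466e+02] 14.0 F [ 0.42  0.69 -1.89] sd [0.19 0.35 0.62] T [ 0.169 -0.176 -0.04 ] sd [0.049 0.049 0.035]
crop centre 249 251
```

View pics/dn1.png

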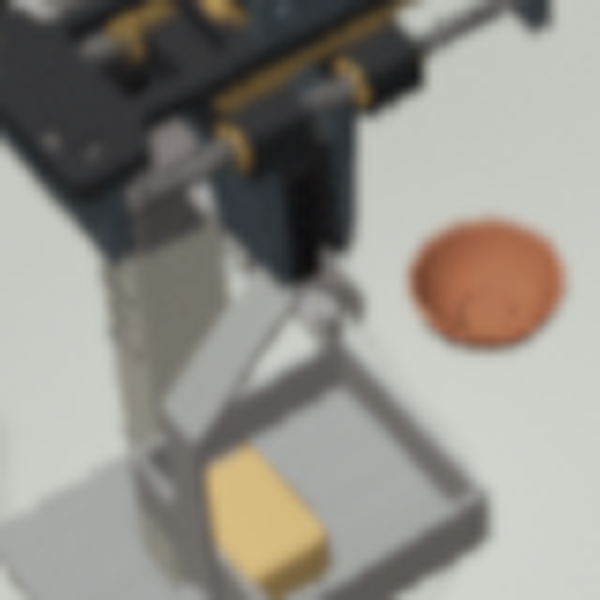

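The bar is loading one flank: about 0.8 N sideways along pan +y, with about 1.1 N of the weight taken. I'll nudge towards tool +y to centre it.

```bash
python3 -m jog '[[0.005,0,0.0005,0,0,0,0],[0.005,0,0.0005,0,0,0,0],[0.005,0,0,0,0,0,0]]'
python3 st.py
python3 -m jog '[[0.005,0,0.0005,0,0,0,0],[0.005,0,0.0005,0,0,0,0],[0.005,0,0,0,0,0,0]]'
python3 st.py
```

```text
time_s: 17.88
ee_pos: [497.6, 201.1, 468.6]
ee_rot: [-179.9, -0.0, 154.7]
force: [-1.0, -1.0, -2.8]
gripper_width: 13.9
18.075 [497.59 201.09 468.59] [-179.93   -0.    154.66] 14.18 F [-0.69 -1.97 -2.14] sd [0.33 0.62 0.45] T [-0.348  0.013 -0.026] sd [0.052 0.04  0.026]
time_s: 18.5
ee_pos: [498.0, 202.2, 468.7]
ee_rot: [-180.0, -0.0, 154.7]
force: [-1.6, -3.3, -1.6]
gripper_width: 13.9
18.7 [498.03 202.21 468.69] [-1.7998e+02 -1.0000e-02  1.5466e+02] 13.7 F [-1.48 -2.83 -1.71] sd [0.21 0.47 0.32] T [-0.575  0.182 -0.032] sd [0.021 0.026 0.011]
```

```bash
python3 -m jog '[[0.005,0,-0.0005,0,0,0,0],[0.005,0,-0.0005,0,0,0,0],[0.005,0,-0.0004,0,0,0,0],[0.005,0,0,0,0,0,0]]'
python3 st.py
```

```text
time_s: 19.25
ee_pos: [497.7, 201.1, 468.9]
ee_rot: [179.9, 0.0, 154.7]
force: [0.4, -0.3, -1.2]
gripper_width: 13.9
19.45 [497.59 201.04 468.78] [1.7998e+02 2.0000e-02 1.5466e+02] 14.08 F [ 0.2  -0.12 -1.73] sd [0.32 0.27 0.53] T [-0.03  -0.091  0.012] sd [0.032 0.014 0.017]
```

Centred, with about 0 N sideways. I'll keep lowering in small steps and fit the spring.

```bash
python3 -m jog '[[0.005,0,0,0.001,0,0,0],[0.005,0,0,0.001,0,0,0],[0.005,0,0,0.001,0,0,0],[0.005,0,0,0.001,0,0,0],[0.005,0,0,0.001,0,0,0],[0.005,0,0,0,0,0,0]]'
python3 st.py
python3 -m jog '[[0.005,0,0,0.001,0,0,0],[0.005,0,0,0.001,0,0,0],[0.005,0,0,0.001,0,0,0],[0.005,0,0,0.001,0,0,0],[0.005,0,0,0.001,0,0,0],[0.005,0,0,0,0,0,0]]'
python3 st.py dn2 490 205 245 40
```

```text
time_s: 20.25
ee_pos: [497.5, 200.9, 463.6]
ee_rot: [-180.0, -0.0, 154.7]
force: [0.4, -1.3, -2.0]
gripper_width: 13.9
20.45 [497.49 200.96 463.74] [-179.99    0.    154.67] 13.92 F [-0.07 -0.7  -1.61] sd [0.43 0.79 0.48] T [-0.08  -0.107 -0.023] sd [0.036 0.035 0.022]
time_s: 21.25
ee_pos: [497.5, 201.0, 458.6]
ee_rot: [-180.0, -0.0, 154.7]
force: [-0.5, -1.1, -1.5]
gripper_width: 14.0
21.45 [497.5  200.96 458.78] [-1.7999e+02  1.0000e-02  1.5466e+02] 14.16 F [-0.66 -1.1  -1.56] sd [0.29 0.39 0.6 ] T [-0.179 -0.075 -0.006] sd [0.015 0.027 0.037]
crop centre 249 254
```

View pics/dn2.png

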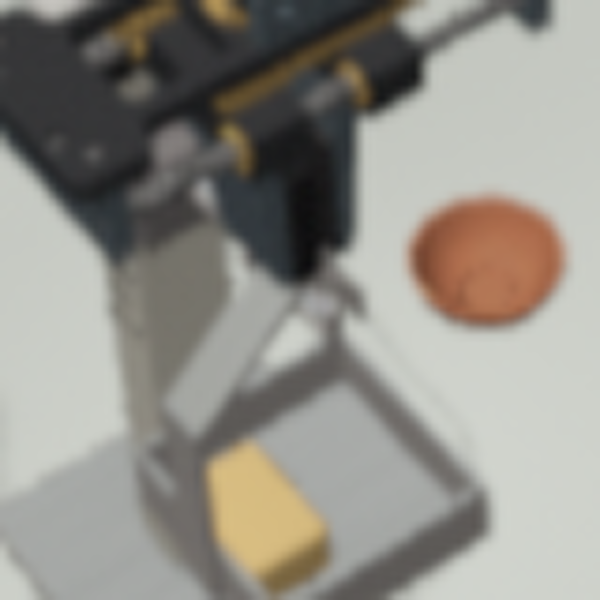

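```bash
python3 -m jog '[[0.005,0,-0.0003,0.001,0,0,0],[0.005,0,0,0.001,0,0,0],[0.005,0,0,0.001,0,0,0],[0.005,0,0,0.001,0,0,0],[0.005,0,0,0.001,0,0,0],[0.005,0,0,0.001,0,0,0],[0.005,0,0,0.001,0,0,0],[0.005,0,0,0.001,0,0,0],[0.005,0,0,0,0,0,0]]'
python3 st.py
python3 -m jog '[[0.005,0,0,0.001,0,0,0],[0.005,0,0,0.001,0,0,0],[0.005,0,0,0.001,0,0,0],[0.005,0,0,0.001,0,0,0],[0.005,0,0,0.001,0,0,0],[0.005,0,0,0.001,0,0,0],[0.005,0,0,0,0,0,0]]'
python3 st.py
```

```text
time_s: 22.62
ee_pos: [497.4, 200.7, 450.7]
ee_rot: [180.0, 0.0, 154.7]
force: [0.3, 0.9, -1.0]
gripper_width: 13.8
22.825 [497.4  200.73 450.81] [1.7999e+02 1.0000e-02 1.5466e+02] 14.12 F [ 0.19  0.72 -1.24] sd [0.36 0.22 0.48] T [ 0.071 -0.129 -0.026] sd [0.023 0.019 0.037]
time_s: 23.75
ee_pos: [497.4, 200.7, 444.7]
ee_rot: [180.0, 0.0, 154.7]
force: [1.1, 0.2, -0.1]
gripper_width: 13.9
23.95 [497.39 200.72 444.77] [1.8000e+02 1.0000e-02 1.5467e+02] 13.78 F [ 0.33  0.52 -0.27] sd [0.58 0.27 0.16] T [ 0.17  -0.17  -0.015] sd [0.041 0.018 0.027]
```

```bash
sed -i 's/^n=5/n=int(__import__("os").environ.get("N","5"))/' st.py
N=14 python3 st.py
python3 -m jog '[[0.005,0,0,0.001,0,0,0],[0.005,0,0,0.001,0,0,0],[0.005,0,0,0.001,0,0,0],[0.005,0,0,0.001,0,0,0],[0.005,0,0,0,0,0,0]]'
N=14 python3 st.py
```

```text
24.65 [497.41 200.72 444.74] [1.8000e+02 1.0000e-02 1.5467e+02] 13.99 F [ 0.05  0.61 -0.07] sd [0.68 0.41 0.49] T [ 0.189 -0.177 -0.019] sd [0.04  0.035 0.031]
time_s: 25.32
ee_pos: [497.4, 200.7, 440.6]
ee_rot: [-180.0, -0.0, 154.7]
force: [0.0, 0.8, -0.6]
gripper_width: 13.9
25.975 [497.37 200.72 440.76] [-1.8000e+02  1.0000e-02  1.5467e+02] 13.82 F [ 0.42  1.28 -0.13] sd [0.59 0.58 0.44] T [ 0.253 -0.191 -0.01 ] sd [0.033 0.026 0.032]
```

At about 33 mm of sink the wrist carries about 0 N, so the spring has the weight. Next I'll turn the pan about the bar to its natural hang, about 0.13 rad with +y down, so it can't swing when I let go.

```bash
python3 -m jog '[[0.005,0,0.0003,0,0,0,0],[0.005,0,0.0031,0,0.0145,0,0],[0.005,0,0.0031,0,0.0145,0,0],[0.005,0,0.0031,0,0.0145,0,0],[0.005,0,0.0031,0,0.0145,0,0],[0.005,0,0.0031,0,0.0145,0,0],[0.005,0,0.0031,0,0.0145,0,0],[0.005,0,0.0031,0,0.0145,0,0],[0.005,0,0.0031,0,0.0145,0,0],[0.005,0,0.0031,0,0.0145,0,0],[0.005,0,0,0,0,0,0]]'
N=12 python3 st.py tilt 490 205 230 45; python3 - <<'E'
from h import *
from scipy.spatial.transform import Rotation as R
s=status.state();r=R.from_euler("xyz",s["ee_rot"],degrees=True)
print("seat now",s["ee_pos"]+r.apply([0,0,214]), "tool y",r.apply([0,1,0]))
E
```

```text
time_s: 27.4
ee_pos: [509.5, 226.2, 438.9]
ee_rot: [-172.4, -0.0, 154.7]
force: [0.4, -2.3, 0.3]
gripper_width: 13.8
27.95 [509.37 226.03 439.14] [-172.51    0.    154.66] 13.86 F [-0.63 -2.04  0.14] sd [0.56 0.48 0.48] T [-0.269 -0.018 -0.011] sd [0.03  0.03  0.037]
crop centre 249 258
seat now [497.42338527 200.78617497 226.96454464] tool y [ 0.4243806   0.89604297 -0.1304151 ]
```

View pics/tilt.png

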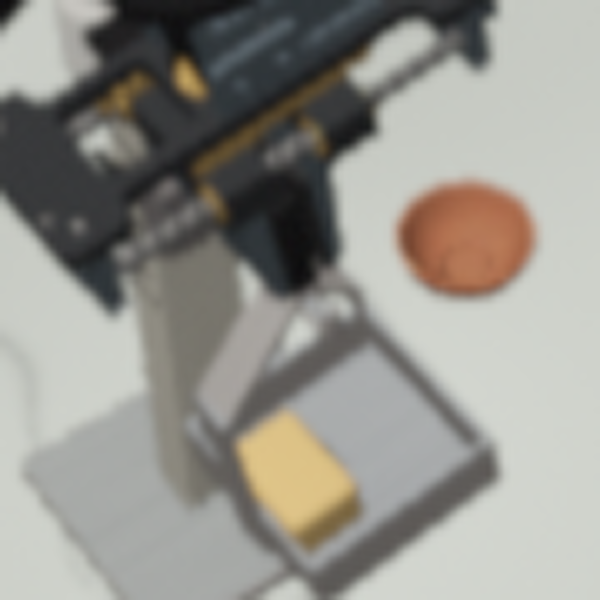

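```bash
python3 -m jog '[[0.005,0,-0.0003,0,0,0,0],[0.005,0,-0.0003,0,0,0,0],[0.005,0,0,0,0,0,0]]'
N=12 python3 st.py
```

```text
time_s: 28.38
ee_pos: [509.2, 225.8, 439.2]
ee_rot: [-172.6, 0.0, 154.7]
force: [-0.9, 0.0, 0.4]
gripper_width: 13.8
28.925 [509.21 225.75 439.25] [-1.7256e+02  1.0000e-02  1.5467e+02] 13.8 F [-0.47  0.28  0.02] sd [0.33 0.48 0.51] T [ 0.158 -0.102 -0.026] sd [0.078 0.053 0.019]
```

Sideways and vertical loads are both about 0. I'll relax the grip in steps before opening.

```bash
python3 -m jog '[[0.005,0,0,0,0,0,0],[0.005,0,0,0,0,0,0]]' 15
python3 -m jog '[[0.005,0,0,0,0,0,0],[0.005,0,0,0,0,0,0]]' 8
python3 -m jog '[[0.005,0,0,0,0,0,0],[0.005,0,0,0,0,0,0]]' 5
python3 -m jog '[[0.005,0,0,0,0,0,0],[0.005,0,0,0,0,0,0]]' 3
N=16 python3 st.py
```

```text
time_s: 29.22
ee_pos: [509.2, 225.7, 439.2]
ee_rot: [-172.6, 0.0, 154.7]
force: [-0.5, 1.7, -0.0]
gripper_width: 14.0
time_s: 29.48
ee_pos: [509.2, 225.7, 439.2]
ee_rot: [-172.6, 0.0, 154.7]
force: [1.3, 2.1, -0.9]
gripper_width: 13.8
time_s: 29.72
ee_pos: [509.2, 225.7, 439.2]
ee_rot: [-172.5, 0.0, 154.7]
force: [0.4, 1.3, 0.3]
gripper_width: 14.1
time_s: 29.98
ee_pos: [509.2, 225.7, 439.2]
ee_rot: [-172.5, 0.0, 154.7]
force: [-0.2, 2.2, 0.3]
gripper_width: 14.0
30.725 [509.18 225.64 439.21] [-1.7253e+02  1.0000e-02  1.5467e+02] 14.43 F [0.63 2.56 0.24] sd [0.54 0.42 0.51] T [ 0.727 -0.311 -0.029] sd [0.038 0.033 0.026]
```

```bash
python3 -m jog '[[0.005,0,0.0003,0,0,0,0],[0.005,0,0.0002,0,0,0,0],[0.005,0,0,0,0,0,0]]'
N=10 python3 st.py rl 490 205 230 45
```

```text
time_s: 31.15
ee_pos: [509.3, 225.9, 439.0]
ee_rot: [-172.5, -0.0, 154.7]
force: [0.7, 1.7, -0.2]
gripper_width: 14.1
31.6 [509.36 225.92 439.07] [-172.49    0.    154.66] 14.09 F [ 0.48  1.28 -0.18] sd [0.54 0.47 0.7 ] T [ 0.426 -0.251 -0.022] sd [0.051 0.022 0.027]
crop centre 249 258
```

View pics/rl.png

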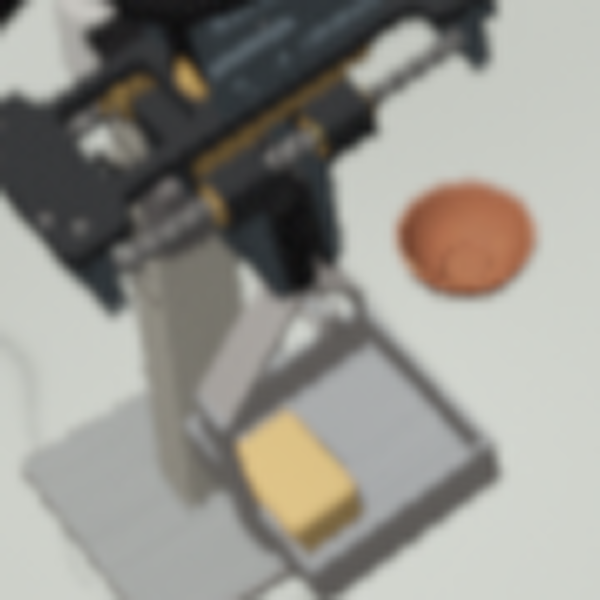

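```bash
python3 -m jog '[[0.005,0,0.0003,0,0,0,0],[0.005,0,0.0002,0,0,0,0],[0.005,0,0,0,0,0,0]]'
N=12 python3 st.py
```

```text
time_s: 32.02
ee_pos: [509.5, 226.2, 438.9]
ee_rot: [-172.4, -0.0, 154.7]
force: [-1.0, -0.9, 0.5]
gripper_width: 14.1
32.575 [509.5  226.28 438.99] [-172.47   -0.    154.66] 13.48 F [-1.03 -2.34 -0.05] sd [0.35 0.81 0.54] T [-0.347  0.017 -0.009] sd [0.118 0.046 0.042]
```

```bash
python3 -m jog '[[0.005,0,-0.0002,0,0,0,0],[0.0135,0,0,0,0,0,0],[0.0138,0,0,0,0,0,0],[0.014,0,0,0,0,0,0],[0.0142,0,0,0,0,0,0],[0.0144,0,0,0,0,0,0],[0.0146,0,0,0,0,0,0],[0.0148,0,0,0,0,0,0]]'
N=8 python3 st.py op1 490 205 230 45
```

```text
time_s: 33.62
ee_pos: [509.6, 226.5, 439.2]
ee_rot: [-172.6, 0.0, 154.7]
force: [-0.7, -1.5, -0.7]
gripper_width: 14.9
33.975 [509.58 226.51 439.17] [-1.7257e+02  1.0000e-02  1.5467e+02] 15.18 F [-0.72 -0.84 -0.34] sd [0.42 0.45 0.46] T [-0.022 -0.064 -0.019] sd [0.061 0.044 0.026]
crop centre 249 258
```

View pics/op1.png

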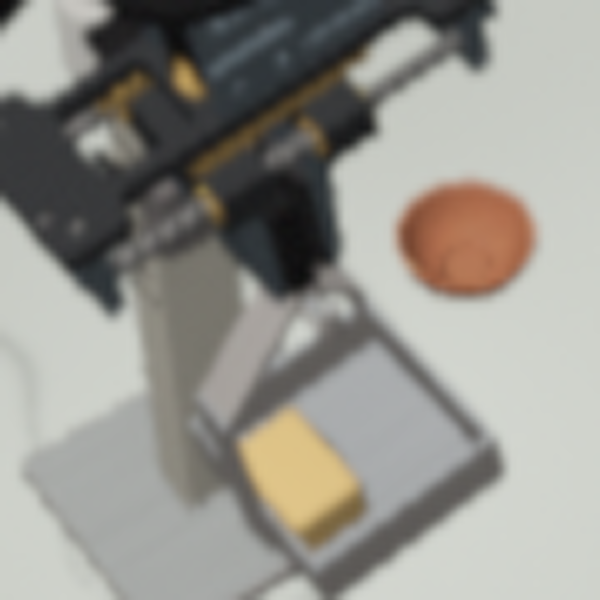

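```bash
python3 -m jog '[[0.0151,0,0,0,0,0,0],[0.0154,0,0,0,0,0,0],[0.0157,0,0,0,0,0,0],[0.016,0,0,0,0,0,0],[0.0163,0,0,0,0,0,0],[0.0166,0,0,0,0,0,0],[0.0169,0,0,0,0,0,0],[0.0172,0,0,0,0,0,0],[0.0175,0,0,0,0,0,0],[0.0178,0,0,0,0,0,0],[0.0181,0,0,0,0,0,0],[0.0184,0,0,0,0,0,0]]'
N=8 python3 st.py op2 490 205 230 45
cat > track.py <<'E'
from h import *
f=vision.grab_frame("side");Q=cloud(f);A=Q.reshape(-1,3)
# pan-floor plane tilt: points in rim/pan zone
P=A[(np.hypot(A[:,0]-492,A[:,1]-190)<48)&(A[:,2]>70)&(A[:,2]<135)]
n=np.array([.427,.904]);t=np.array([.904,-.427])
d=P[:,:2]-[497.4,200.8]; print(len(P),P.mean(0).round(1))
g=f["color"][...].astype(int); m=(g[...,2]-g[...,0]>60)&(np.hypot(Q[...,0]-495,Q[...,1]-200)<70)&(Q[...,2]>70)&(Q[...,2]<200)
v,u=np.nonzero(m); print("cheese px",m.sum(),u.mean(),v.mean(),Q[m].mean(0).round(1))
E
python3 track.py
```

```text
time_s: 35.52
ee_pos: [509.5, 226.3, 439.1]
ee_rot: [-172.5, 0.0, 154.7]
force: [0.1, -0.9, 0.2]
gripper_width: 18.5
35.875 [509.51 226.33 439.06] [-172.52    0.    154.67] 18.59 F [ 0.11 -0.28 -0.22] sd [0.42 0.52 0.28] T [ 0.145 -0.166  0.006] sd [0.034 0.02  0.019]
crop centre 249 258
820 [490.3 189.7 113.3]
cheese px 187 247.51871657754012 283.7914438502674 [499.8 211.4 124.6]
```

View pics/op2.png

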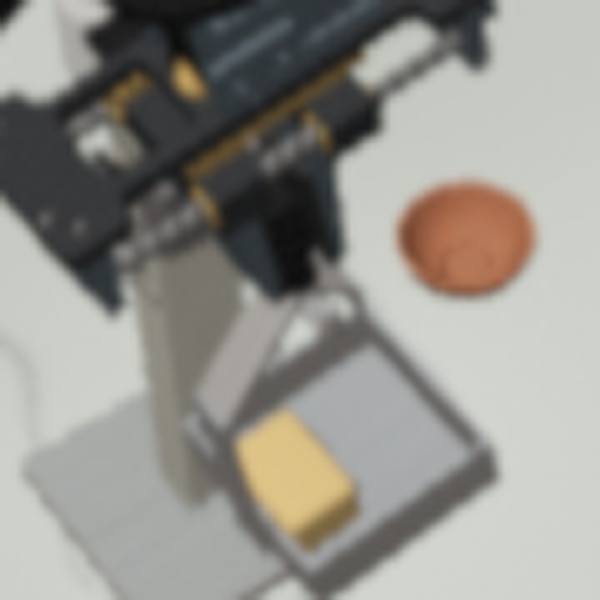

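```bash
python3 -m jog '[[0.019,0,0,0,0,0,0],[0.0196,0,0,0,0,0,0],[0.0202,0,0,0,0,0,0],[0.0208,0,0,0,0,0,0],[0.0214,0,0,0,0,0,0],[0.022,0,0,0,0,0,0],[0.0228,0,0,0,0,0,0],[0.0236,0,0,0,0,0,0]]'
python3 track.py
python3 -m jog '[[0.025,0,0,0,0,0,0],[0.027,0,0,0,0,0,0],[0.03,0,0,0,0,0,0],[0.034,0,0,0,0,0,0],[0.038,0,0,0,0,0,0],[0.042,0,0,0,0,0,0]]'
python3 track.py;python3 track.py;python3 st.py op3 490 205 240 60
```

```text
time_s: 36.98
ee_pos: [509.5, 226.3, 439.1]
ee_rot: [-172.5, 0.0, 154.7]
force: [-1.0, 0.0, 0.4]
gripper_width: 23.7
828 [490.5 189.1 113.3]
cheese px 187 247.58823529411765 283.7914438502674 [499.6 211.3 124.7]
time_s: 37.78
ee_pos: [509.5, 226.3, 439.1]
ee_rot: [-172.5, 0.0, 154.7]
force: [0.3, 0.2, 0.3]
gripper_width: 41.9
828 [490.3 189.6 113.1]
cheese px 187 247.57754010695186 283.80748663101605 [499.6 211.4 124.7]
825 [490.1 189.8 113.1]
cheese px 187 247.52941176470588 283.7700534759358 [499.8 211.3 124.6]
38.075 [509.49 226.3  439.06] [-172.52    0.    154.67] 42.08 F [0.29 0.05 0.38] sd [0.45 0.44 0.51] T [ 0.173 -0.182 -0.025] sd [0.033 0.025 0.036]
crop centre 249 255
```

View pics/op3.png

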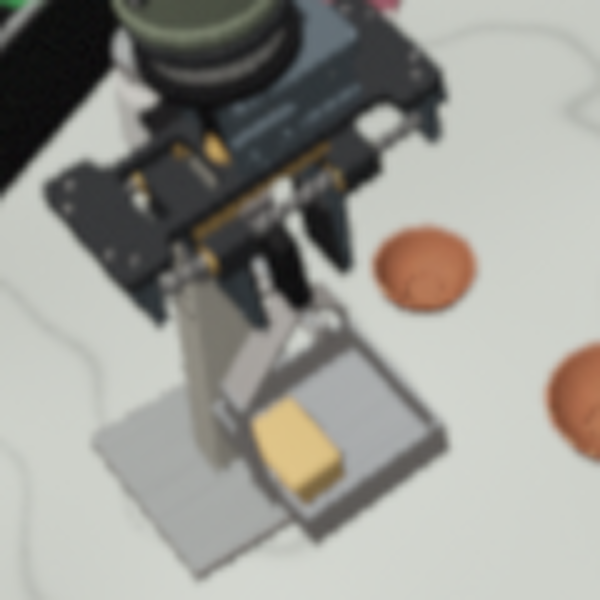

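The pan hasn't moved since release: the cheese stays at px (247.5, 283.8) and both fingers are clear of the tab. I'll withdraw along the tool axis.

```bash
python3 -m jog '[[0.046,0,0,0,0,0,0],[0.05,0,0,0,0,0,0],[0.05,0,0,-0.003,0,0,0],[0.05,0,0,-0.008,0,0,0],[0.05,0,0,-0.015,0,0,0],[0.05,0,0,-0.02,0,0,0],[0.05,0,0,-0.025,0,0,0],[0.05,0,0,-0.025,0,0,0],[0.05,0,0,-0.02,0,0,0],[0.05,0,0,-0.01,0,0,0],[0.05,0,0,-0.003,0,0,0],[0.05,0,0,0,0,0,0]]'
python3 track.py
python3 -m jog '[[0.05,0,0,-0.01,0,0,0],[0.05,0,0,-0.02,0,0,0],[0.05,0.015,0,-0.01,0,0,0],[0.05,0.025,0,0,0,0,0],[0.05,0.03,0,0,0,0,0],[0.05,0.03,0,0,0,0,0],[0.05,0.025,0,0,0,0,0],[0.05,0.015,0,0,0,0,0],[0.05,0,0,0,0,0,0],[0.05,0,0,0,0,0,0]]'
python3 track.py
N=6 python3 st.py end 500 190 220 100;python3 track.py
python3 - <<'E'
from h import *
f=vision.grab_frame("top");cv2.imwrite("pics/top_end.png",f["color"])
for n in ["bowl_mid","bowl_front","bottle_left","bottle_right","jar","order_spike","deep_pan"]:
    print(n,[([round(v) for v in d["location"]],round(d["p"],2)) for d in vision.find_in("side",n)][:2])
E
```

```text
time_s: 39.62
ee_pos: [516.7, 241.5, 566.6]
ee_rot: [-172.5, -0.0, 154.7]
force: [-0.3, 0.2, -0.1]
gripper_width: 49.7
821 [490.4 189.6 113.2]
cheese px 187 247.53475935828877 283.81283422459893 [499.8 211.3 124.4]
time_s: 40.92
ee_pos: [392.6, 306.0, 606.5]
ee_rot: [-172.5, 0.0, 154.7]
force: [0.4, 0.3, -0.5]
gripper_width: 49.8
832 [490.5 189.6 113.2]
cheese px 186 247.5268817204301 283.747311827957 [499.8 211.3 124.7]
41.225 [392.88 305.95 606.43] [-172.5    -0.    154.62] 50.35 F [ 0.05 -0.23 -0.2 ] sd [0.52 0.63 0.54] T [ 0.124 -0.167 -0.012] sd [0.043 0.025 0.029]
crop centre 249 255
829 [490.1 189.6 113.2]
cheese px 186 247.58602150537635 283.81720430107526 [499.6 211.4 124.7]
bowl_mid [([540, -4, 20], 0.88), ([558, 195, 228], 0.39)]
bowl_front [([395, 30, 15], 0.77)]
bottle_left [([588, 417, 109], 0.77), ([539, -3, 16], 0.18)]
bottle_right [([651, -391, 34], 0.65)]
jar [([754, -32, 81], 0.61)]
order_spike [([400, 382, 4], 0.63)]
deep_pan [([486, -362, 61], 0.62)]
```

View pics/end.png

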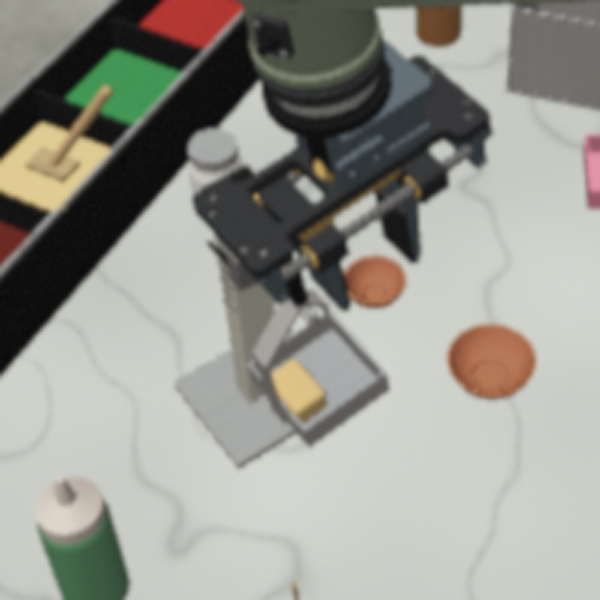

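View pics/top_end.png

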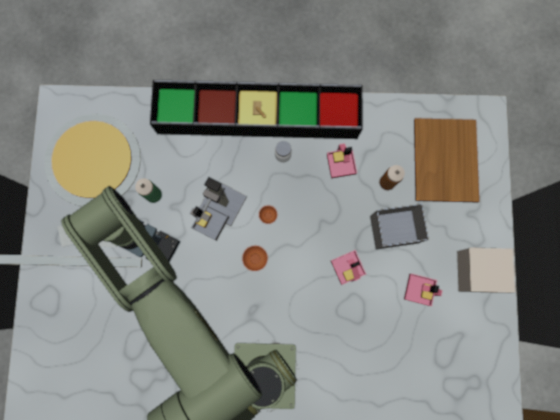

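The pan hangs still on the bar (top 210,218), the gripper is well clear, and the other things are where they were. In the top view the deep pan at (400,227) hasn't moved. I'll hand in.

```bash
python3 - <<'E'
from workcell import ticket
print(ticket.job_done())
E
```

```text
the job is handed in; nothing more can be done
None
```

The steel pan is hanging still on the scale bar, and I handed the job in at about 41 s of the 72 s allowed.

**What I did**
- I picked the steel pan up by its tab; it weighed about 3 N (0.3 kg). I carried it round the free end of the bar, slid the hanger over the tip and seated it between tip and collar.
- I lowered it in 1 mm steps, correcting small sideways loads, until the wrist carried about 0 N at roughly 33 mm of sink.
- I tilted it to about 0.13 rad so it would not swing, then eased the grip off and opened the fingers slowly.

**Last checks**
- **Pan:** from near the end of the slow opening until after the withdrawal, the cheese stayed at the same pixel, about (247.5, 283.8), within 0.1 px. I saw no swing or bounce.
- **Robot:** the gripper is well clear of everything.
- **Other things:** six of the seven bystanders came out within a few mm of their first positions. For `bottle_right` I only had one sighting of the grip tab at that spot to compare with.

**Readings that disagreed**
- **Deep pan:** the side-camera detector put it about 25 mm from where it first reported it. The arm was partly in that view, and the top picture shows it where it was.
- **Force readings:** they are noisy, about 0.5 N per sample, so the point where the spring took the whole weight is known only to a few mm of sink.
- **Sideways force:** it reached about 2–3 N at times during the seating and the grip release before I corrected it.

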